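# Park the biscuit cutters on their shadow pads

## Robot

A 6-joint arm with a two-finger parallel gripper is mounted at the origin on the work surface. World frame = base frame: x ahead of the robot, y to its left, z up, the work surface at z = 0. Lengths are in m, angles in rad, forces in N, time in s.
With the tool pointing down it reaches from about 0.25 to 0.8 m from the base axis. Payload 8.5 kg.
Tool frame: the origin (TCP) lies on the centre line of the jaws, within the pads' length; the fingertips stand 22 mm ahead of it and the grasp point (between the pads) lies 3 mm ahead of it (bot.tips_ahead is the distance from the TCP to the fingertips, in m); z points along the fingers, y is the direction in which the jaws open and shut (so a half turn about z gives the same grasp; the last joint's range is limited). The gripper opens to 85 mm and grips with 20 to 120 N. Pads are 22 mm wide; open, the fingers measure 114 mm over their backs; the gripper's body (76 mm by 85 mm) begins 54 mm behind the grasp point. The pads swing forward as they close: fully open they stand 13 mm farther back than shut.
Start: joints at [-1.29, 0.238, -0.013, 1.319, 0, 1.571], TCP at [0.145, -0.504, 0.253] pointing down, gripper open.
Joint ranges: [-2.66, 2.66], [-1.03, 1.9], [-1.14, 1.46], [-1.82, 2.27], [-1.45, 1.34], [-3.14, 3.14]. Speed limits (rad/s): [2.22, 2.22, 2.79, 3.14, 3.14, 3.14].

## Interface

Orientations are given as a unit quaternion [x, y, z, w].
In Python, from rig import bot gives the robot as it stands.
- The arm moves only by the tool step_arm, never from a script. Its argument "motion" is a list of rows, each a list of 2 entries, a list of its own where there are three numbers: the shift along the tool's x, y, z in m, then the turn about the tool's z in degrees. In form: [[[x, y, z], twist], ...]. A call has 1 to 5 rows; each row is the pose to reach, as a shift and turn from the pose commanded when the call began, along the tool's axes at that moment; what a row does not reach only later rows make up. A row lasts 1/8 s, in which the tool goes at most 62.5 mm and 10.7 degrees, less where a joint would pass 70% of its speed; a pose out of reach is approached as far as the arm can. A call with a gripper value outside its range is refused whole. "hand" is the opening in per cent of the stroke, from 0 (shut) to 100 (fully open), set as the call begins (left out, the last holds). The fingers move at their own pace and stop on an object; the grip force is fixed at half the most. Time passes only in rows, so rows that repeat a pose let the fingers close. It gives the time, the measured TCP pose, the force and the opening at its end, in the units of the state.
- bot.observe(): the state, without advancing time (a new reading comes with each control period).
- bot.grab_frame(name): name is "scene" or "top"; returns the picture (480x640x3 uint8, red, green, blue); there is no depth.
- bot.camera_params(name): a dict with "mtx" (3x3 intrinsics, pixels), "rvec" (rotation vector, rad) and "tvec" (3), from world to camera coordinates, as OpenCV has them. Camera axes: x right, y down, z forward; pixel columns grow to the right and rows downward; lengths in m; the calibration is good to about 2 mm. A picture is of the moment at which its call begins. camera_params takes no time and is no camera call.
- bot.finish_job(): hands the job in, once; it reports no verdict.
The state is a dict: "t": time; "q": joint angles; "qd": joint speeds; "effort": joint torques, N m; "tool_pos": TCP position; "orientation": TCP orientation; "ft_force": force on the tool from outside, world axes, zero at the start; "moment": the same for the moment, N m; "gripper_width": opening from 0.0 (shut) to 1.0 (fully open).
Only numpy, scipy, OpenCV 4.12 (cv2) and the standard library are available. Lean on these libraries where they do the work, as an engineer would, in place of code of your own. Each camera call takes 0.05 s, during which the arm holds its last target. There are 200 camera calls.

## Task

Put the four biscuit cutters away: stand each one upright on the pad that shows its own silhouette, covering the silhouette, with the square and the oval one turned to line up with theirs. Set them down gently without dropping them or knocking any over, let go of all of them, and leave the sugar dredger and the small bowl where they stand.

Things in the scene. Friction and masses are not known exactly. Their poses are not given: they have to be found in the camera images.
- cutter_large_round: Loose biscuit cutter, round, 76 mm across: closed copper body 32 mm high standing on the bench, with an upright round wooden knob in the middle, 26 mm in diameter, from 36 to 76 mm above the underside (below it a thin 4 mm neck); grip the knob from above at about 60 mm height. Mass 0.1 to 0.2 kg. Origin at the centre of the underside, z up through the knob; x and y axes are level and mean nothing (round).
- cutter_small_round: Loose biscuit cutter, round, 50 mm across: closed copper body 32 mm high standing on the bench, with an upright round wooden knob in the middle, 26 mm in diameter, from 36 to 76 mm above the underside (below it a thin 4 mm neck); grip the knob from above at about 60 mm height. Mass 0.1 to 0.2 kg. Origin at the centre of the underside, z up through the knob; x and y axes are level and mean nothing (round).
- cutter_square: Loose biscuit cutter, square, 62 mm by 62 mm: closed copper body 32 mm high standing on the bench, with an upright round wooden knob in the middle, 26 mm in diameter, from 36 to 76 mm above the underside (below it a thin 4 mm neck); grip the knob from above at about 60 mm height. Mass 0.1 to 0.2 kg. Origin at the centre of the underside, z up through the knob; x and y axes are level and parallel to the sides of the square.
- cutter_oval: Loose biscuit cutter, long oval (straight sides, half-round ends), 88 mm long by 46 mm wide: closed copper body 32 mm high standing on the bench, with an upright round wooden knob in the middle, 26 mm in diameter, from 36 to 76 mm above the underside (below it a thin 4 mm neck); grip the knob from above at about 60 mm height. Mass 0.1 to 0.2 kg. Origin at the centre of the underside, z up through the knob; x axis is level along the long direction, y across.
- pad_large_round: Fixed cream parking pad, a flat disc 110 mm in diameter and 3 mm thick, with a dark printed silhouette centred on it: round, 76 mm across (1 mm larger all round). Origin at the centre of the pad's underside, on the bench, so a cutter stands with its underside 3 mm above it; z up; x and y axes are level and mean nothing (round) (of the silhouette).
- pad_small_round: Fixed cream parking pad, a flat disc 110 mm in diameter and 3 mm thick, with a dark printed silhouette centred on it: round, 50 mm across (1 mm larger all round). Origin at the centre of the pad's underside, on the bench, so a cutter stands with its underside 3 mm above it; z up; x and y axes are level and mean nothing (round) (of the silhouette).
- pad_square: Fixed cream parking pad, a flat disc 110 mm in diameter and 3 mm thick, with a dark printed silhouette centred on it: square, 62 mm by 62 mm (1 mm larger all round). Origin at the centre of the pad's underside, on the bench, so a cutter stands with its underside 3 mm above it; z up; x and y axes are level and parallel to the sides of the square (of the silhouette).
- pad_oval: Fixed cream parking pad, a flat disc 110 mm in diameter and 3 mm thick, with a dark printed silhouette centred on it: long oval (straight sides, half-round ends), 88 mm long by 46 mm wide (1 mm larger all round). Origin at the centre of the pad's underside, on the bench, so a cutter stands with its underside 3 mm above it; z up; x axis is level along the long direction, y across (of the silhouette).
- dredger: Bystander: loose steel sugar dredger, a can 60 mm in diameter and 91 mm high standing upright. Origin at the centre of its underside. To be left alone.
- bowl: Bystander: loose small white ceramic bowl, 76 mm in diameter and 40 mm high. Origin at the centre of its underside. To be left alone.
Not all that is in view belongs to the job. What is shaped like the pad_small_round but purple is not meant.

How it is judged:
By the outcome, as a careful person would: the job done as asked, in the order asked, and still so for the second after the job is handed in, with the robot touching nothing.
It also fails if it takes over 109 s, if anything falls off the work surface, if the arm or the gripper's body presses on something with over 40 N, if the wrist force passes 120 N, or if a joint passes its speed limit or range.

## Working session

There is one attempt and no reset: what is moved stays moved. The work goes in short steps, Python scripts to look and compute and a tool call to move; the robot and the scene stay as the last step left them, time stands still between calls to the robot, and variables do not carry over. Pictures are saved under pics/ and viewed, about 12 in all and at most 16, crops included, and the job is handed in when it is done.

Besides the shell and the picture viewer there is one more tool, called after "Emit:" in YAML: its name, and indented under it one key for each argument. step_arm: Moves the arm, as the interface text tells. Its arguments: {"type":"object","properties":{"motion":{"type":"array"},"hand":{"type":"number"}},"required":["motion"]}

```bash
ls; mkdir -p pics; cat > h.py <<'E'
import numpy as np, cv2
from rig import bot
def ray(name,uv,z):
    c=bot.camera_params(name); K=np.array(c["mtx"]);R=cv2.Rodrigues(np.array(c["rvec"],float))[0];t=np.array(c["tvec"],float).ravel()
    uv=np.array(uv,float).reshape(-1,2)
    d=(R.T@np.linalg.inv(K)@np.c_[uv,np.ones(len(uv))].T).T
    o=-R.T@t
    return o+d*((z-o[2])/d[:,2])[:,None]
def proj(name,P):
    c=bot.camera_params(name)
    return cv2.projectPoints(np.array(P,float).reshape(-1,3),np.array(c["rvec"],float),np.array(c["tvec"],float),np.array(c["mtx"],float),None)[0].reshape(-1,2)
def save(name,f): 
    im=bot.grab_frame(name); cv2.imwrite(f,im[:,:,::-1]); return im
E
python3 - <<'E'
from h import *
for n in("scene","top"):
    save(n,f"pics/{n}0.png"); print(bot.camera_params(n), ray(n,[[320,240]],0))
print(bot.observe())
E
```

```text
pics
{'mtx': array([[521.07197032,   0.        , 326.51816386],
       [  0.        , 521.07197032, 235.60058865],
       [  0.        ,   0.        ,   1.        ]]), 'rvec': array([ 2.23927375,  0.98467179, -0.3538214 ]), 'tvec': array([-0.36837315, -0.29487408,  1.44571438])} [[ 0.53583486 -0.01495695  0.        ]]
{'mtx': array([[438.19453371,   0.        , 316.8181855 ],
       [  0.        , 438.19453371, 245.06981484],
       [  0.        ,   0.        ,   1.        ]]), 'rvec': array([ 2.15893584, -2.16397984,  0.17781377]), 'tvec': array([-0.01641537,  0.57428759,  0.89026446])} [[ 0.59118693 -0.02591162  0.        ]]
{'t': 0.1, 'q': array([-1.29002348e+00,  2.38760284e-01, -1.41728264e-02,  1.31921207e+00,
       -1.77480075e-05,  1.57076129e+00]), 'qd': array([ 0.00251583,  0.00048704,  0.00067276, -0.0005907 ,  0.00198715,
        0.00082705]), 'effort': array([ 2.09628561e-03, -5.39719069e+01,  3.46999061e+01,  1.34108355e-02,
        1.27801786e-04, -7.05619328e-06]), 'tool_pos': array([ 0.14537478, -0.50410695,  0.25272006]), 'orientation': array([ 9.90159322e-01,  1.39943068e-01, -1.03144739e-04, -6.66552206e-04]), 'ft_force': array([0.5460799 , 0.2336225 , 0.70259158]), 'moment': array([ 0.02778936, -0.02173182, -0.00078584]), 'gripper_width': 0.9981433450374613}
```

View pics/top0.png

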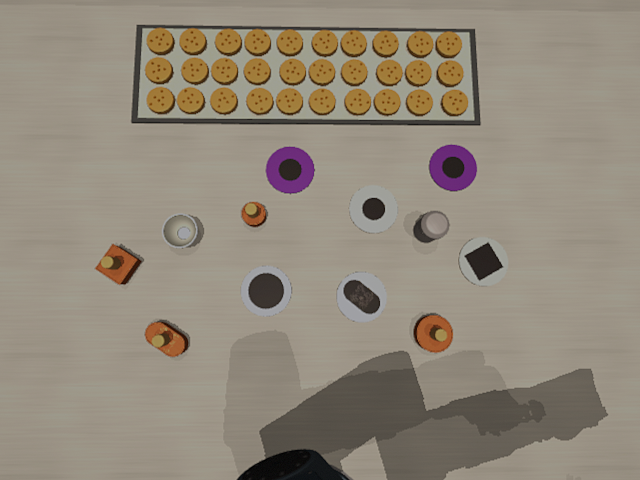

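View pics/scene0.png

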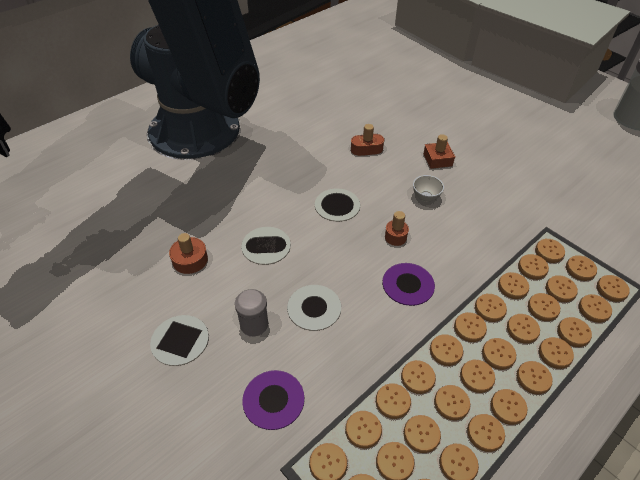

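The top view shows these positions (pixels):
- **Cutters:** square (118,264), small round (254,213), oval (166,338), large round (434,333).
- **Pads:** large (266,291), small (373,209), oval (362,297), square (484,261).
- **Bystanders:** dredger (432,226), bowl (181,231).

The two purple discs are decoys. Next I'll fit the models in both views.

```bash
cat > fit.py <<'E'
from h import *
from scipy.optimize import minimize
def outline(k,g=0):
    a=np.linspace(0,2*np.pi,48,endpoint=False); c=np.c_[np.cos(a),np.sin(a)]
    if k=='large': return c*(.038+g)
    if k=='small': return c*(.025+g)
    if k=='square':
        s=.031+g; return np.array([[s,s],[-s,s],[-s,-s],[s,-s]])
    if k=='oval':
        return c*(.023+g)+np.c_[.021*np.sign(c[:,0]),0*a]
def R2(y): return np.array([[np.cos(y),-np.sin(y)],[np.sin(y),np.cos(y)]])
S=4
def rend(cam,parts,p,roi):
    x0,y0,x1,y1=roi; m=np.zeros(((y1-y0)*S,(x1-x0)*S),np.uint8)
    for o,zs in parts:
        q=o@R2(p[2]).T+np.array(p[:2])
        P=np.vstack([np.c_[q,np.full(len(q),z)] for z in zs])
        uv=(proj(cam,P)-[x0,y0]+.5)*S-.5
        cv2.fillConvexPoly(m,cv2.convexHull(np.round(uv*16).astype(np.int32)),255,shift=4)
    return cv2.resize(m,None,fx=1/S,fy=1/S,interpolation=cv2.INTER_AREA)/255.
def cutparts(k,dz=0):
    a=outline('small'); kn=a/.025*.013
    return [(outline(k),(dz,dz+.032)),(kn,(dz+.036,dz+.076)),(kn/.013*.003,(dz+.03,dz+.04))]
def fit(cams,ims,parts,p0,mask,yaw,h=35):
    # mask(im)->soft mask
    data=[]
    for c in cams:
        u,v=proj(c,[[p0[0],p0[1],.03]])[0].astype(int); roi=(max(u-h,0),max(v-h,0),min(u+h,640),min(v+h,480))
        data.append((c,mask(ims[c][roi[1]:roi[3],roi[0]:roi[2]]),roi))
    def cost(p):
        return sum(((rend(c,parts,(p[0],p[1],p[2] if yaw else 0),r)-m)**2).sum() for c,m,r in data)/len(data)
    best=None
    for y in (np.radians([0,30,60,90,120,150]) if yaw else [0]):
        x=np.array([*p0,y][:3 if yaw else 2])
        r=minimize(cost,x,method='Nelder-Mead',options=dict(initial_simplex=np.vstack([x]+[x+d for d in np.diag([.008,.008,.3][:len(x)])]),xatol=1e-4,fatol=.01))
        if best is None or r.fun<best.fun: best=r
    return best
def m_cut(im):
    hsv=cv2.cvtColor(im,cv2.COLOR_RGB2HSV); return ((hsv[...,1]>110)&(hsv[...,0]<30)&(hsv[...,2]>50)).astype(float)
def m_dark(im): 
    g=im.max(2).astype(float); return np.clip((135-g)/80,0,1)
CUT={'square':(118,264),'small':(254,213),'oval':(166,338),'large':(434,333)}
PAD={'square':(484,261),'small':(373,209),'oval':(362,297),'large':(266,291)}
E
cat > run1.py <<'E'
from fit import *
ims={n:bot.grab_frame(n) for n in("scene","top")}
for k in CUT:
    for cams in (['top'],['scene'],['top','scene']):
        p0=ray('top',CUT[k],.03)[0][:2]; r=fit(cams,ims,cutparts(k),p0,m_cut,k in('square','oval')); print('cut',k,cams,r.x.round(4),np.degrees(r.x[2:]).round(1),round(r.fun,1))
for k in PAD:
    for cams in (['top'],['scene'],['top','scene']):
        p0=ray('top',PAD[k],.003)[0][:2]; r=fit(cams,ims,[(outline(k,.001),(.003,))],p0,m_dark,k in('square','oval'),24); print('pad',k,cams,r.x.round(4),np.degrees(r.x[2:]).round(1),round(r.fun,1))
print(ray('top',[[432,226]],0.05), ray('top',[[181,231]],.03))
E
python3 run1.py
```

```text
cut square ['top'] [0.5356 0.4065 0.9931] [56.9] 66.0Traceback (most recent call last):
  File "run1.py", line 5, in <module>
    p0=ray('top',CUT[k],.03)[0][:2]; r=fit(cams,ims,cutparts(k),p0,m_cut,k in('square','oval')); print('cut',k,cams,r.x.round(4),np.degrees(r.x[2:]).round(1),round(r.fun,1))
                                       ~~~^^^^^^^^^^^^^^^^^^^^^^^^^^^^^^^^^^^^^^^^^^^^^^^^^^^^^
  File "fit.py", line 35, in fit
    r=minimize(cost,x,method='Nelder-Mead',options=dict(initial_simplex=np.vstack([x]+[x+d for d in np.diag([.008,.008,.3][:len(x)])]),xatol=1e-4,fatol=.01))
    res = _minimize_neldermead(fun, x0, args, callback, bounds=bounds,
                               **options)
    fxr = func(xr)
    fx = function(np.copy(x), *(wrapper_args + args))
  File "fit.py", line 31, in cost
    return sum(((rend(c,parts,(p[0],p[1],p[2] if yaw else 0),r)-m)**2).sum() for c,m,r in data)/len(data)
           ~~~^^^^^^^^^^^^^^^^^^^^^^^^^^^^^^^^^^^^^^^^^^^^^^^^^^^^^^^^^^^^^^^^^^^^^^^^^^^^^^^^^
  File "fit.py", line 31, in <genexpr>
    return sum(((rend(c,parts,(p[0],p[1],p[2] if yaw else 0),r)-m)**2).sum() for c,m,r in data)/len(data)
                 ~~~~^^^^^^^^^^^^^^^^^^^^^^^^^^^^^^^^^^^^^^^^^^
  File "fit.py", line 18, in rend
    uv=(proj(cam,P)-[x0,y0]+.5)*S-.5
        ~~~~^^^^^^^
  File "h.py", line 10, in proj
    c=bot.camera_params(name)
ValueError: time passes only in moves, steps and waits
```

```bash
sed -i 's/c=bot.camera_params(name)/c=CP[name]/; s/^from rig import bot/from rig import bot\nCP={n:bot.camera_params(n) for n in ("scene","top")}/' h.py
sed -i 's/^ims=.*/ims={n:cv2.imread(f"pics\/{n}0.png")[:,:,::-1].copy() for n in("scene","top")}/' run1.py
time python3 run1.py
```

```text
cut square ['top'] [0.536  0.407  0.9951] [57.] 67.2
cut square ['scene'] [ 0.5348  0.4059 -0.6199] [-35.5] 87.6
cut square ['top', 'scene'] [0.5355 0.4065 0.9952] [57.] 79.6
cut small ['top'] [0.6466 0.1197] [] 28.4
cut small ['scene'] [0.6448 0.1185] [] 49.2
cut small ['top', 'scene'] [0.6456 0.1193] [] 44.6
cut oval ['top'] [0.3801 0.2979 0.9846] [56.4] 75.7
cut oval ['scene'] [0.3793 0.2962 1.0109] [57.9] 42.5
cut oval ['top', 'scene'] [0.38   0.2976 0.9943] [57.] 64.4
cut large ['top'] [ 0.3884 -0.265 ] [] 72.3
cut large ['scene'] [ 0.3869 -0.2646] [] 73.5
cut large ['top', 'scene'] [ 0.3877 -0.2651] [] 78.3
pad square ['top'] [ 0.5438 -0.3882  0.4979] [28.5] 15.3
pad square ['scene'] [ 0.5421 -0.3888  0.4986] [28.6] 5.0
pad square ['top', 'scene'] [ 0.5427 -0.3887  0.5002] [28.7] 15.9
pad small ['top'] [ 0.6626 -0.1456] [] 10.4
pad small ['scene'] [ 0.6611 -0.1463] [] 4.4
pad small ['top', 'scene'] [ 0.6616 -0.146 ] [] 10.6
pad oval ['top'] [ 0.4667 -0.1153  0.8994] [51.5] 31.3
pad oval ['scene'] [ 0.4654 -0.1157  0.8855] [50.7] 5.3
pad oval ['top', 'scene'] [ 0.4661 -0.1155  0.8887] [50.9] 19.7
pad large ['top'] [0.4802 0.0927] [] 27.4
pad large ['scene'] [0.4793 0.0921] [] 9.0
pad large ['top', 'scene'] [0.4797 0.0925] [] 19.4
[[ 0.61368975 -0.26279019  0.05      ]] [[0.60618961 0.27243106 0.03      ]]
real	0m8.570s
user	0m8.863s
sys	0m0.233s
```

```bash
cat > go.py <<'E'
import sys
from h import *
from scipy.spatial.transform import Rotation as Ro
def yaw(s):
    X=Ro.from_quat(s["orientation"]).as_matrix(); return np.degrees(np.arctan2(X[1,0],X[0,0])),X
def to(x,y,z,yw=None,s=None):
    s=s or bot.observe(); a,X=yaw(s)
    d=X.T@(np.array([x,y,z])-s["tool_pos"]); tw=0 if yw is None else (a-yw+180)%360-180
    print("t",round(s["t"],2),"pos",s["tool_pos"].round(4),"yaw",round(a,2),"tilt",np.degrees(np.arccos(-X[2,2])).round(2),"q6",s["q"][5].round(2),"w",round(s["gripper_width"],3),"F",s["ft_force"].round(1))
    print("shift mm",(d*1e3).round(1),"twist",round(tw,1),"len",(np.linalg.norm(d)*1e3).round(0))
if __name__=="__main__": to(*map(float,sys.argv[1:]))
E
python3 go.py .3875 -.265 .2 90
```

```text
t 0.2 pos [ 0.1454 -0.5042  0.2529] yaw 16.09 tilt 0.05 q6 1.57 w 0.998 F [-0.4 -0.5  0.5]
shift mm [ 298.9 -162.7   53.1] twist -73.9 len 344.0
```

Emit:
step_arm:
  motion:
    - [[0.045, -0.024, 0.008], -10]
    - [[0.095, -0.052, 0.017], -20]
    - [[0.15, -0.081, 0.027], -30]
    - [[0.2, -0.109, 0.035], -40]
    - [[0.25, -0.136, 0.044], -50]
  hand: 75

```text
t: 0.82
tool_pos: [0.349, -0.303, 0.2091]
orientation: [0.837, 0.548, 0.0, 0.0]
ft_force: [-0.2, -0.9, -0.2]
gripper_width: 0.752
```

```bash
python3 go.py .3875 -.265 .15 90
```

```text
t 0.82 pos [ 0.349  -0.303   0.2091] yaw 66.41 tilt 0.02 q6 1.27 w 0.752 F [-0.2 -0.9 -0.2]
shift mm [50.2 20.  59.1] twist -23.6 len 80.0
```

Emit:
step_arm:
  motion:
    - [[0.02, 0.008, 0.025], -10]
    - [[0.05, 0.02, 0.059], -20]
    - [[0.05, 0.02, 0.059], -23.6]
    - [[0.05, 0.02, 0.059], -23.6]

```text
t: 1.32
tool_pos: [0.3866, -0.2664, 0.1499]
orientation: [0.709, 0.705, -0.0, -0.0]
ft_force: [0.5, -0.3, -0.0]
gripper_width: 0.75
```

```bash
python3 go.py .3877 -.265 .063 90; python3 - <<'E'
from h import *
im=bot.grab_frame("scene"); u,v=proj("scene",[[.3877,-.265,.07]])[0].astype(int); a=im[max(v-75,0):v+75,max(u-100,0):u+100]
im2=bot.grab_frame("top"); u,v=proj("top",[[.3877,-.265,.07]])[0].astype(int); b=im2[v-75:v+75,u-100:u+100]
o=np.vstack([cv2.resize(x,(800,600))[:, :] for x in (a,b)]); o=np.hstack([cv2.resize(x,(400,300)) for x in (a,b)]); cv2.imwrite("pics/c1.png",o[:,:,::-1])
E
```

```text
t 1.32 pos [ 0.3866 -0.2664  0.1499] yaw 89.71 tilt 0.06 q6 0.97 w 0.75 F [ 0.5 -0.3 -0. ]
shift mm [ 1.4  1.2 86.9] twist -0.3 len 87.0
```

View pics/c1.png

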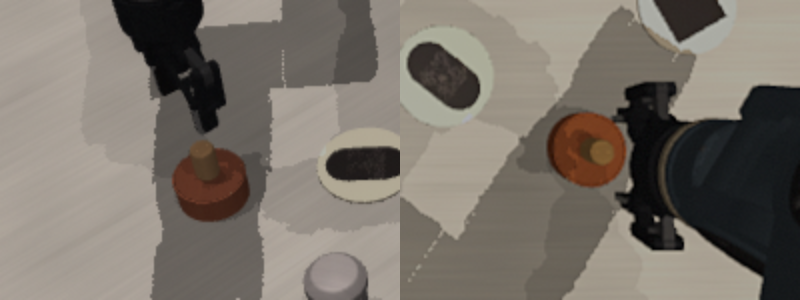

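The gripper is above the large round cutter and the knob lies between the jaws once perspective is allowed for. Descending and gripping.

Emit:
step_arm:
  motion:
    - [[0.0015, 0.001, 0.03], 0]
    - [[0.0015, 0.001, 0.06], 0]
    - [[0.0015, 0.001, 0.08], 0]
    - [[0.0015, 0.001, 0.087], 0]

```text
t: 1.92
tool_pos: [0.387, -0.2655, 0.0627]
orientation: [0.71, 0.705, -0.0, -0.0]
ft_force: [0.2, -0.0, -0.2]
gripper_width: 0.751
```

Emit:
step_arm:
  motion:
    - [[0, 0, 0], 0]
    - [[0, 0, 0], 0]
    - [[0, 0, 0], 0]
    - [[0, 0, 0], 0]
    - [[0, 0, 0], 0]
  hand: 15

```text
t: 2.55
tool_pos: [0.3882, -0.2659, 0.0643]
orientation: [0.709, 0.705, 0.0, 0.001]
ft_force: [-1.5, -0.9, 6.8]
gripper_width: 0.285
```

```bash
python3 go.py .3877 -.265 .2 90
```

```text
t 2.55 pos [ 0.3882 -0.2659  0.0643] yaw 89.68 tilt 0.12 q6 0.98 w 0.285 F [-1.5 -0.9  6.8]
shift mm [   0.7   -0.3 -135.7] twist -0.3 len 136.0
```

Emit:
step_arm:
  motion:
    - [[0, 0, -0.015], 0]
    - [[0, 0, -0.045], 0]
    - [[0, 0, -0.08], 0]
    - [[0.02, 0.005, -0.1], 0]
    - [[0.06, 0.015, -0.1], 0]

```text
t: 3.18
tool_pos: [0.4039, -0.206, 0.1651]
orientation: [0.71, 0.704, 0.001, 0.002]
ft_force: [-0.2, 1.0, -1.5]
gripper_width: 0.286
```

```bash
python3 go.py .4797 .0925 .12
```

```text
t 3.17 pos [ 0.4039 -0.206   0.1651] yaw 89.55 tilt 0.21 q6 1.11 w 0.286 F [-0.2  1.  -1.5]
shift mm [299.2  73.3  44.9] twist 0 len 311.0
```

Emit:
step_arm:
  motion:
    - [[0.055, 0.013, 0], 0]
    - [[0.11, 0.027, 0], 0]
    - [[0.165, 0.04, 0], 0]
    - [[0.22, 0.054, 0.01], 0]
    - [[0.27, 0.066, 0.02], 0]

```text
t: 3.8
tool_pos: [0.4707, 0.0663, 0.1435]
orientation: [0.709, 0.705, 0.0, 0.0]
ft_force: [1.6, -0.1, -2.6]
gripper_width: 0.288
```

Emit:
step_arm:
  motion:
    - [[0.022, 0.005, 0.01], 0]
    - [[0.029, 0.007, 0.02], 0]
    - [[0.029, 0.007, 0.025], 0]
    - [[0.029, 0.007, 0.025], 0]

```text
t: 4.3
tool_pos: [0.477, 0.0922, 0.1181]
orientation: [0.709, 0.705, -0.0, -0.0]
ft_force: [-0.1, -0.6, -1.6]
gripper_width: 0.285
```

```bash
python3 go.py .4797 .0925 .067; cat > held.py <<'E'
import sys
from fit import *
from go import yaw
k,n=sys.argv[1],sys.argv[2]; tz=float(sys.argv[3]) # grasp offset underside below TCP
ims={c:save(c,f"pics/{c}_{n}.png") for c in("scene","top")}
s=bot.observe(); dz=s["tool_pos"][2]-tz
out=[]
for c in("scene","top"):
    u,v=proj(c,[[*s["tool_pos"][:2],dz+.03]])[0].astype(int)
    a=ims[c][max(v-50,0):v+50,max(u-65,0):u+65].copy(); out.append(cv2.resize(a,(390,300),interpolation=cv2.INTER_CUBIC))
    r=fit([c],ims,cutparts(k,dz)[:1],s["tool_pos"][:2],m_cut,k in('square','oval'))
    print(c,r.x.round(4),np.degrees(r.x[2:]).round(1),r.fun.round(1),"tcp",s["tool_pos"].round(4),"z",round(dz,4))
cv2.imwrite(f"pics/h_{n}.png",np.hstack(out)[:,:,::-1])
E
python3 held.py large L1 .063
```

```text
t 4.3 pos [0.477  0.0922 0.1181] yaw 89.63 tilt 0.05 q6 1.77 w 0.285 F [-0.1 -0.6 -1.6]
shift mm [ 0.4  2.7 51.1] twist 0 len 51.0
scene [0.4781 0.0926] [] 172.9 tcp [0.4775 0.0923 0.1186] z 0.0556
top [ 0.5375 -0.0197] [] 73.0 tcp [0.4775 0.0923 0.1186] z 0.0556
```

View pics/h_L1.png

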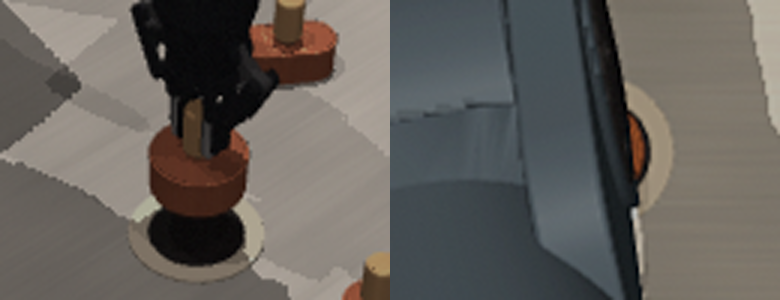

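The scene view shows the large cutter held level just above its own dark silhouette. The top view is hidden by the arm. Lowering.

Emit:
step_arm:
  motion:
    - [[0, 0.0015, 0.02], 0]
    - [[0, 0.0015, 0.038], 0]
    - [[0, 0.0015, 0.046], 0]
    - [[0, 0.0015, 0.049], 0]
    - [[0, 0.0015, 0.049], 0]

```text
t: 5.03
tool_pos: [0.4793, 0.0931, 0.0697]
orientation: [0.709, 0.705, 0.0, 0.0]
ft_force: [0.2, 0.6, -1.4]
gripper_width: 0.288
```

```bash
python3 go.py .479 .092 .0673
```

```text
t 5.03 pos [0.4793 0.0931 0.0697] yaw 89.68 tilt 0.03 q6 1.77 w 0.288 F [ 0.2  0.6 -1.4]
shift mm [-1.1 -0.3  2.4] twist 0 len 3.0
```

Emit:
step_arm:
  motion:
    - [[-0.0008, 0, 0.001], 0]
    - [[-0.0008, 0, 0.002], 0]
    - [[-0.0008, 0, 0.0025], 0]
    - [[-0.0008, 0, 0.003], 0]
    - [[-0.0008, 0, 0.003], 0]

```text
t: 5.65
tool_pos: [0.4791, 0.0924, 0.0673]
orientation: [0.709, 0.705, 0.0, 0.0]
ft_force: [-3.3, -0.3, 11.4]
gripper_width: 0.288
```

```bash
python3 go.py .479 .092 .0673;python3 go.py .479 .092 .0673
```

```text
t 5.65 pos [0.4791 0.0924 0.0673] yaw 89.69 tilt 0.05 q6 1.77 w 0.288 F [-3.3 -0.3 11.4]
shift mm [-0.4 -0.1 -0. ] twist 0 len 0.0
t 5.65 pos [0.4791 0.0924 0.0673] yaw 89.69 tilt 0.05 q6 1.77 w 0.288 F [-3.3 -0.3 11.4]
shift mm [-0.4 -0.1 -0. ] twist 0 len 0.0
```

It made contact at the predicted height. Releasing and rising, then on to the small round cutter.

Emit:
step_arm:
  motion:
    - [[0, 0, 0], 0]
    - [[0, 0, 0], 0]
    - [[0, 0, 0], 0]
    - [[0, 0, -0.01], 0]
    - [[0, 0, -0.03], 0]
  hand: 75

```text
t: 6.28
tool_pos: [0.4785, 0.0923, 0.0966]
orientation: [0.709, 0.705, -0.001, -0.0]
ft_force: [0.1, 0.5, -0.3]
gripper_width: 0.755
```

```bash
python3 go.py .6455 .119 .14 90
```

```text
t 6.28 pos [0.4785 0.0923 0.0966] yaw 89.69 tilt 0.09 q6 1.77 w 0.755 F [ 0.1  0.5 -0.3]
shift mm [ 27.6 166.8 -43.7] twist -0.3 len 175.0
```

Emit:
step_arm:
  motion:
    - [[0, 0, -0.044], 0]
    - [[0.005, 0.03, -0.044], 0]
    - [[0.014, 0.085, -0.044], 0]
    - [[0.023, 0.14, -0.044], 0]
    - [[0.0276, 0.167, -0.044], 0]

```text
t: 6.9
tool_pos: [0.6487, 0.1194, 0.1406]
orientation: [0.709, 0.705, 0.001, 0.0]
ft_force: [-0.3, 0.3, 0.2]
gripper_width: 0.75
```

Emit:
step_arm:
  motion:
    - [[0, 0, 0.02], 0]
    - [[0, 0, 0.05], 0]
    - [[0, 0, 0.07], 0]
    - [[0, 0, 0.076], 0]
    - [[0, 0, 0.076], 0]

```text
t: 7.52
tool_pos: [0.6463, 0.1191, 0.0648]
orientation: [0.709, 0.705, 0.0, -0.0]
ft_force: [-0.2, 0.3, 0.5]
gripper_width: 0.749
```

```bash
python3 go.py .6455 .119 .063;python3 held.py large L2 .063
```

```text
t 7.53 pos [0.6463 0.1191 0.0648] yaw 89.69 tilt 0.01 q6 1.76 w 0.749 F [-0.2  0.3  0.5]
shift mm [-0.1 -0.8  1.8] twist 0 len 2.0
scene [0.6379 0.1272] [] 399.5 tcp [0.6468 0.1192 0.0655] z 0.0025
top [ 0.6763 -0.0108] [] 0.0 tcp [0.6468 0.1192 0.0655] z 0.0025
```

View pics/scene_L2.png

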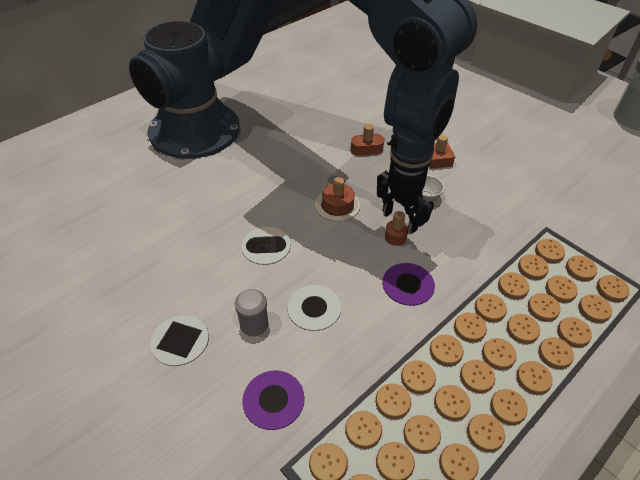

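The large cutter stands on its pad at (338,197), and the open jaws straddle the small cutter's knob at (399,222). Gripping.

Emit:
step_arm:
  motion:
    - [[0, 0, 0.0015], 0]
    - [[0, 0, 0.0015], 0]
    - [[0, 0, 0.0015], 0]
    - [[0, 0, 0.0015], 0]
    - [[0, 0, 0.0015], 0]
  hand: 15

```text
t: 8.25
tool_pos: [0.6463, 0.1191, 0.0633]
orientation: [0.709, 0.705, 0.0, 0.0]
ft_force: [-1.0, -0.1, 5.5]
gripper_width: 0.286
```

```bash
python3 go.py .6616 -.146 .163
```

```text
t 8.25 pos [0.6463 0.1191 0.0633] yaw 89.69 tilt 0.03 q6 1.76 w 0.286 F [-1.  -0.1  5.5]
shift mm [-265.    16.8  -99.8] twist 0 len 284.0
```

Emit:
step_arm:
  motion:
    - [[0, 0, -0.015], 0]
    - [[0, 0, -0.045], 0]
    - [[0, 0, -0.07], 0]
    - [[-0.02, 0.001, -0.07], 0]
    - [[-0.06, 0.004, -0.07], 0]

```text
t: 8.88
tool_pos: [0.6496, 0.0588, 0.1326]
orientation: [0.708, 0.706, -0.0, -0.0]
ft_force: [-0.1, -0.7, -1.9]
gripper_width: 0.292
```

```bash
python3 go.py .6616 -.146 .123
```

```text
t 8.88 pos [0.6496 0.0588 0.1326] yaw 89.81 tilt 0.01 q6 1.66 w 0.292 F [-0.1 -0.7 -1.9]
shift mm [-204.8   12.6    9.6] twist 0 len 205.0
```

Emit:
step_arm:
  motion:
    - [[-0.05, 0.003, 0], 0]
    - [[-0.1, 0.006, 0], 0]
    - [[-0.15, 0.009, 0.005], 0]
    - [[-0.19, 0.0115, 0.01], 0]
    - [[-0.205, 0.0125, 0.01], 0]

```text
t: 9.5
tool_pos: [0.66, -0.1492, 0.1214]
orientation: [0.71, 0.704, -0.001, -0.001]
ft_force: [-0.4, 0.6, -2.0]
gripper_width: 0.285
```

Emit:
step_arm:
  motion:
    - [[0, 0, 0.01], 0]
    - [[0, 0, 0.018], 0]
    - [[0, 0, 0.02], 0]
    - [[0, 0, 0.02], 0]

```text
t: 10.0
tool_pos: [0.6612, -0.1449, 0.1026]
orientation: [0.709, 0.706, -0.0, -0.0]
ft_force: [0.8, -0.2, -1.7]
gripper_width: 0.288
```

```bash
python3 held.py small S1 .0633; python3 go.py .6616 -.146 .067
```

```text
scene [ 0.6604 -0.1455] [] 194.9 tcp [ 0.6614 -0.1454  0.1031] z 0.0398
top [ 0.6596 -0.1259] [] 338.7 tcp [ 0.6614 -0.1454  0.1031] z 0.0398
t 10.1 pos [ 0.6614 -0.1454  0.1031] yaw 89.74 tilt 0.02 q6 1.36 w 0.292 F [ 0.7  0.8 -1.3]
shift mm [-0.6  0.2 36.1] twist 0 len 36.0
```

View pics/h_S1.png

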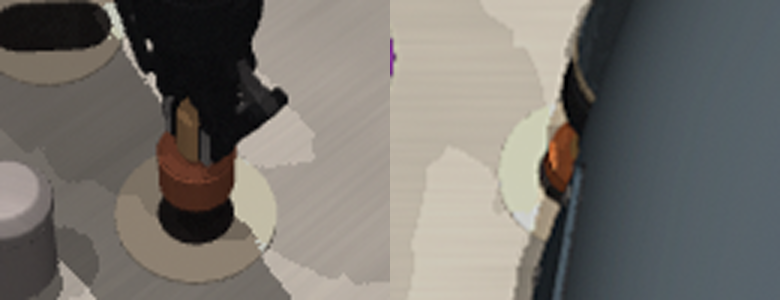

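The small cutter hangs straight over its own silhouette, about 1 mm off.

Emit:
step_arm:
  motion:
    - [[-0.0008, 0.0006, 0.015], 0]
    - [[-0.0008, 0.0006, 0.028], 0]
    - [[-0.0008, 0.0006, 0.033], 0]
    - [[-0.0008, 0.0006, 0.034], 0]
    - [[-0.0008, 0.0006, 0.034], 0]

```text
t: 10.72
tool_pos: [0.6619, -0.1469, 0.069]
orientation: [0.709, 0.705, 0.0, 0.0]
ft_force: [0.4, 0.5, -1.1]
gripper_width: 0.291
```

```bash
python3 go.py .6618 -.146 .0663
```

```text
t 10.72 pos [ 0.6619 -0.1469  0.069 ] yaw 89.68 tilt 0.01 q6 1.36 w 0.291 F [ 0.4  0.5 -1.1]
shift mm [ 0.9 -0.1  2.7] twist 0 len 3.0
```

Emit:
step_arm:
  motion:
    - [[0.0006, 0, 0.001], 0]
    - [[0.0006, 0, 0.002], 0]
    - [[0.0006, 0, 0.0025], 0]
    - [[0.0006, 0, 0.003], 0]
    - [[0.0006, 0, 0.003], 0]

```text
t: 11.35
tool_pos: [0.6618, -0.1462, 0.0663]
orientation: [0.709, 0.705, 0.0, 0.0]
ft_force: [-1.9, 0.5, 4.6]
gripper_width: 0.287
```

```bash
python3 go.py .6618 -.146 .0663
```

```text
t 11.35 pos [ 0.6618 -0.1462  0.0663] yaw 89.69 tilt 0.02 q6 1.36 w 0.287 F [-1.9  0.5  4.6]
shift mm [ 0.2 -0.   0. ] twist 0 len 0.0
```

Emit:
step_arm:
  motion:
    - [[0, 0, 0], 0]
    - [[0, 0, 0], 0]
    - [[0, 0, 0], 0]
    - [[0, 0, -0.02], 0]
    - [[0, 0, -0.06], 0]
  hand: 75

```text
t: 11.98
tool_pos: [0.6606, -0.146, 0.1246]
orientation: [0.709, 0.705, -0.001, -0.002]
ft_force: [-0.2, -0.1, -0.3]
gripper_width: 0.75
```

```bash
python3 go.py .5354 .4063 .15 90
```

```text
t 11.97 pos [ 0.6606 -0.146   0.1246] yaw 89.69 tilt 0.23 q6 1.36 w 0.75 F [-0.2 -0.1 -0.3]
shift mm [ 551.6 -128.4  -24.4] twist -0.3 len 567.0
```

Emit:
step_arm:
  motion:
    - [[0.04, -0.009, -0.024], 0]
    - [[0.095, -0.022, -0.024], 0]
    - [[0.15, -0.035, -0.024], 0]
    - [[0.205, -0.048, -0.024], 0]
    - [[0.26, -0.0605, -0.024], 0]

```text
t: 12.6
tool_pos: [0.6022, 0.1157, 0.1499]
orientation: [0.709, 0.705, 0.0, 0.0]
ft_force: [0.1, 0.2, -0.1]
gripper_width: 0.751
```

Emit:
step_arm:
  motion:
    - [[0.055, -0.013, 0], 0]
    - [[0.11, -0.026, 0], 0]
    - [[0.165, -0.039, 0], 0]
    - [[0.22, -0.051, 0], 0]
    - [[0.26, -0.0605, 0], 0]

```text
t: 13.22
tool_pos: [0.5428, 0.3768, 0.1498]
orientation: [0.709, 0.706, 0.0, -0.0]
ft_force: [0.3, -0.4, -0.1]
gripper_width: 0.753
```

Emit:
step_arm:
  motion:
    - [[0.02, -0.005, 0], 0]
    - [[0.03, -0.006, 0], 0]
    - [[0.03, -0.006, 0.01], 0]
    - [[0.03, -0.006, 0.01], 0]

```text
t: 13.72
tool_pos: [0.5377, 0.4028, 0.1386]
orientation: [0.71, 0.705, -0.001, -0.0]
ft_force: [0.0, -0.3, -0.5]
gripper_width: 0.748
```

```bash
python3 go.py .5354 .4063 .0635; python3 held.py square Q0 .063
```

```text
t 13.72 pos [0.5377 0.4028 0.1386] yaw 89.61 tilt 0.13 q6 2.22 w 0.748 F [ 0.  -0.3 -0.5]
shift mm [ 3.6 -2.2 75.1] twist 0 len 75.0
scene [0.5833 0.327  0.6977] [40.] 212.3 tcp [0.5381 0.4032 0.1396] z 0.0766
top [0.5291 0.3741 1.1239] [64.4] 273.5 tcp [0.5381 0.4032 0.1396] z 0.0766
```

View pics/top_Q0.png

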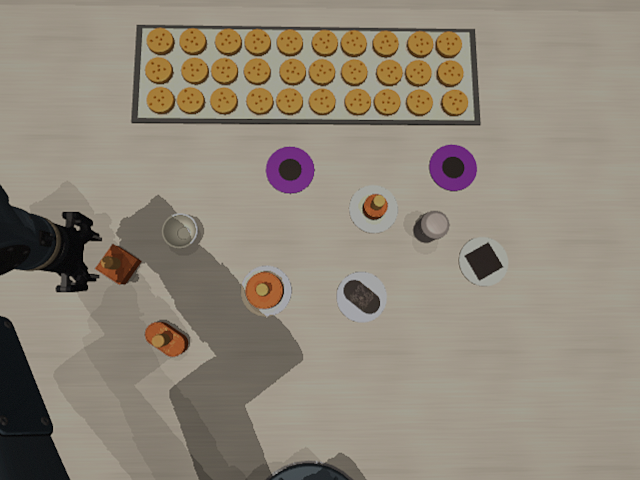

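The large cutter at (265,290) and the small one at (375,206) stand on their pads. The gripper is next to the square cutter at (118,264). Descending.

Emit:
step_arm:
  motion:
    - [[0.0032, -0.0025, 0.02], 0]
    - [[0.0032, -0.0025, 0.045], 0]
    - [[0.0032, -0.0025, 0.066], 0]
    - [[0.0032, -0.0025, 0.076], 0]
    - [[0.0032, -0.0025, 0.076], 0]

```text
t: 14.45
tool_pos: [0.5353, 0.4071, 0.0636]
orientation: [0.709, 0.705, -0.0, -0.0]
ft_force: [0.1, -0.0, -0.1]
gripper_width: 0.751
```

Emit:
step_arm:
  motion:
    - [[0, 0, 0], 0]
    - [[0, 0, 0], 0]
    - [[0, 0, 0], 0]
    - [[0, 0, 0], 0]
    - [[0, 0, 0], 0]
  hand: 15

```text
t: 15.08
tool_pos: [0.5358, 0.408, 0.0649]
orientation: [0.709, 0.705, 0.001, 0.0]
ft_force: [-0.9, -0.8, 5.6]
gripper_width: 0.289
```

```bash
python3 go.py .5428 -.3887 .17 61.3
```

```text
t 15.07 pos [0.5358 0.408  0.0649] yaw 89.69 tilt 0.1 q6 2.23 w 0.289 F [-0.9 -0.8  5.6]
shift mm [-796.6   11.4 -105.9] twist 28.4 len 804.0
```

Emit:
step_arm:
  motion:
    - [[0, 0, -0.015], 0]
    - [[0, 0, -0.045], 0]
    - [[0, 0, -0.085], 0]
    - [[-0.02, 0, -0.11], 0]
    - [[-0.065, 0.001, -0.11], 0]

```text
t: 15.7
tool_pos: [0.5368, 0.344, 0.1768]
orientation: [0.708, 0.706, 0.002, 0.0]
ft_force: [1.0, -0.1, -1.5]
gripper_width: 0.288
```

Emit:
step_arm:
  motion:
    - [[-0.055, 0.001, 0], 0]
    - [[-0.11, 0.002, 0], 0]
    - [[-0.165, 0.003, 0], 0]
    - [[-0.22, 0.004, 0], 0]
    - [[-0.275, 0.005, 0], 0]

```text
t: 16.32
tool_pos: [0.5393, 0.066, 0.1747]
orientation: [0.709, 0.705, 0.0, 0.0]
ft_force: [1.4, -0.3, -2.1]
gripper_width: 0.286
```

Emit:
step_arm:
  motion:
    - [[-0.055, 0.001, 0], 0]
    - [[-0.11, 0.001, 0], 0]
    - [[-0.165, 0.002, 0], 0]
    - [[-0.22, 0.003, 0], 0]
    - [[-0.275, 0.004, 0], 0]

```text
t: 16.95
tool_pos: [0.5418, -0.2092, 0.1747]
orientation: [0.709, 0.705, 0.0, 0.0]
ft_force: [1.4, 0.9, -1.4]
gripper_width: 0.291
```

```bash
python3 go.py .5428 -.3887 .13 61.3
```

```text
t 16.95 pos [ 0.5418 -0.2092  0.1747] yaw 89.69 tilt 0.03 q6 1.21 w 0.291 F [ 1.4  0.9 -1.4]
shift mm [-179.5    2.    44.7] twist 28.4 len 185.0
```

Emit:
step_arm:
  motion:
    - [[-0.05, 0, 0], 6]
    - [[-0.1, 0.001, 0], 12]
    - [[-0.145, 0.002, 0], 18]
    - [[-0.175, 0.002, 0.01], 24]
    - [[-0.18, 0.002, 0.025], 28.4]

```text
t: 17.58
tool_pos: [0.5428, -0.3898, 0.1492]
orientation: [0.862, 0.507, 0.0, 0.001]
ft_force: [0.8, 1.1, -1.1]
gripper_width: 0.293
```

Emit:
step_arm:
  motion:
    - [[0, 0, 0.02], 0]
    - [[0, 0, 0.04], 0]
    - [[0, 0, 0.045], 0]
    - [[0, 0, 0.045], 0]

```text
t: 18.08
tool_pos: [0.543, -0.3873, 0.1042]
orientation: [0.86, 0.51, -0.0, -0.0]
ft_force: [-0.5, 0.6, -1.4]
gripper_width: 0.289
```

```bash
python3 held.py square Q1 .0649; python3 go.py .5428 -.3887 .068 61.3
```

```text
scene [ 0.5402 -0.3904  0.4918] [28.2] 440.6 tcp [ 0.5434 -0.3876  0.1049] z 0.04
top [ 0.5424 -0.3903  0.4893] [28.] 468.1 tcp [ 0.5434 -0.3876  0.1049] z 0.04
t 18.18 pos [ 0.5434 -0.3876  0.1049] yaw 61.29 tilt 0.07 q6 1.45 w 0.286 F [ 0.3  0.3 -1.6]
shift mm [-1.3 -0.1 36.9] twist -0.0 len 37.0
```

View pics/h_Q1.png

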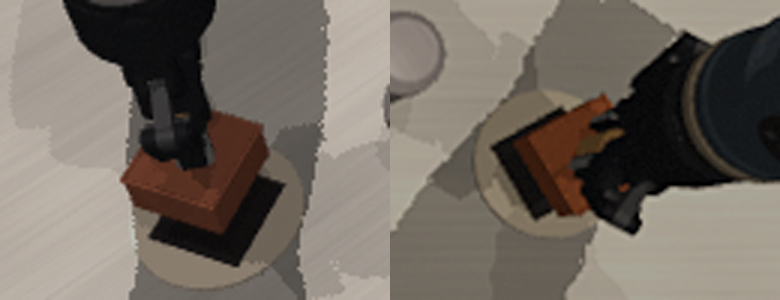

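The square cutter is above its silhouette and its turn matches by eye. The gripper hides part of it, so I'll lower to just above contact and refit ignoring the dark pixels.

Emit:
step_arm:
  motion:
    - [[-0.0005, 0, 0.012], 0]
    - [[-0.001, 0, 0.024], 0]
    - [[-0.001, 0, 0.031], 0]
    - [[-0.001, 0, 0.033], 0]
    - [[-0.001, 0, 0.033], 0]

```text
t: 18.8
tool_pos: [0.5425, -0.3883, 0.0707]
orientation: [0.86, 0.51, -0.0, -0.0]
ft_force: [0.8, -0.1, -1.2]
gripper_width: 0.288
```

```bash
cat > held2.py <<'E'
import sys
from fit import *
k,n,tz=sys.argv[1],sys.argv[2],float(sys.argv[3]); pad=np.array(eval(sys.argv[4]))
ims={c:save(c,f"pics/{c}_{n}.png") for c in("scene","top")}
s=bot.observe(); dz=s["tool_pos"][2]-tz; tcp=s["tool_pos"]
out=[]
for c in("scene","top"):
    u,v=proj(c,[[*tcp[:2],dz+.02]])[0].astype(int); roi=(u-35,v-35,u+35,v+35)
    im=ims[c][roi[1]:roi[3],roi[0]:roi[2]]; m=m_cut(im); w=(im.max(2)>55).astype(float)
    def cost(p): return (w*(rend(c,cutparts(k,dz)[:1],p,roi)-m)**2).sum()
    x=np.array([tcp[0],tcp[1],pad[2]])
    r=minimize(cost,x,method='Nelder-Mead',options=dict(initial_simplex=np.vstack([x]+[x+d for d in np.diag([.006,.006,.1])]),xatol=1e-4,fatol=.01))
    print(c,r.x[:2].round(4),np.degrees(r.x[2]).round(1),r.fun.round(1),"tcp",tcp.round(4),"dz",dz.round(4))
    f=6; big=cv2.resize(im,None,fx=f,fy=f,interpolation=cv2.INTER_CUBIC)
    def dr(p,z,col,g=0):
        q=np.c_[outline(k,g)@R2(p[2]).T+p[:2],np.full(len(outline(k)),z)]
        cv2.polylines(big,[np.round((proj(c,q)-roi[:2]+.5)*f).astype(int)],True,col,1)
    dr(pad,.003,(0,255,0),.001); dr(r.x,dz,(255,0,255)); dr(r.x,dz+.032,(0,255,255)); out.append(big[:,:390])
cv2.imwrite(f"pics/h_{n}.png",np.hstack(out)[:,:,::-1])
E
python3 held2.py square Q2 .0649 "[.5428,-.3887,.5]"; python3 go.py .5428 -.3887 .0679
```

```text
scene [ 0.5411 -0.3904] 26.5 67.5 tcp [ 0.5427 -0.3884  0.0711] dz 0.0062
top [ 0.5413 -0.3902] 26.9 14.8 tcp [ 0.5427 -0.3884  0.0711] dz 0.0062
t 18.9 pos [ 0.5427 -0.3884  0.0711] yaw 61.29 tilt 0.02 q6 1.45 w 0.29 F [-0.   0.5 -2. ]
shift mm [-0.2  0.2  3.2] twist 0 len 3.0
```

View pics/h_Q2.png

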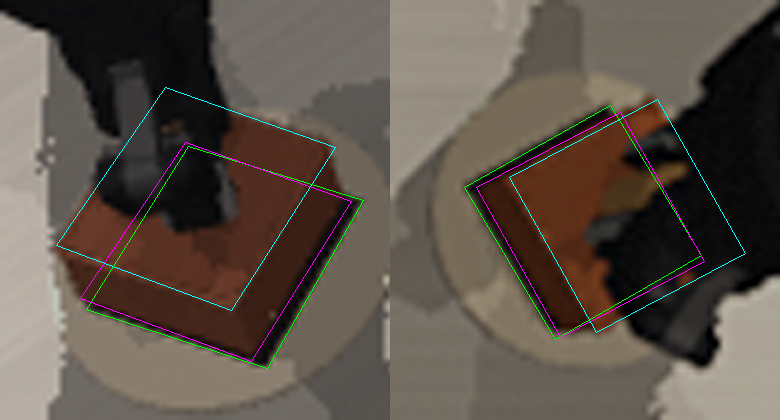

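The refit puts the cutter about 2 mm short along tool x and about 1.5° under-turned. Correcting, then touching down.

Emit:
step_arm:
  motion:
    - [[0.0022, 0.0006, 0], -1.4]
    - [[0.0022, 0.0006, 0.0015], -1.4]
    - [[0.0022, 0.0006, 0.003], -1.4]
    - [[0.0022, 0.0006, 0.0037], -1.4]
    - [[0.0022, 0.0006, 0.0037], -1.4]

```text
t: 19.52
tool_pos: [0.5441, -0.3866, 0.0679]
orientation: [0.854, 0.52, 0.0, 0.0]
ft_force: [-1.2, 1.2, 5.4]
gripper_width: 0.289
```

```bash
python3 held2.py square Q3 .0649 "[.5428,-.3887,.5]"; python3 go.py .5428 -.3887 .0679
```

```text
scene [ 0.5424 -0.3889] 27.6 75.4 tcp [ 0.5441 -0.3866  0.0679] dz 0.003
top [ 0.5435 -0.3902] 29.8 13.6 tcp [ 0.5441 -0.3866  0.0679] dz 0.003
t 19.62 pos [ 0.5441 -0.3866  0.0679] yaw 62.68 tilt 0.03 q6 1.43 w 0.29 F [-2.2  2.6  6.1]
shift mm [-2.5 -0.2  0. ] twist 0 len 2.0
```

View pics/h_Q3.png

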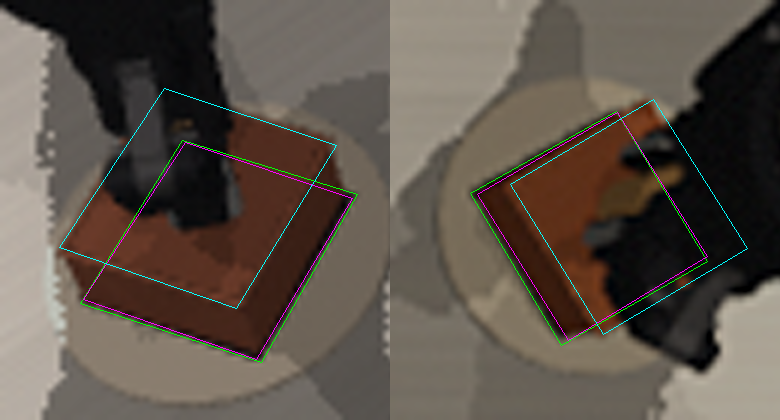

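The square now covers its silhouette in both views (pad outline and cutter base agree within about 1 mm). Releasing and going to the oval.

Emit:
step_arm:
  motion:
    - [[0, 0, 0], 0]
    - [[0, 0, 0], 0]
    - [[0, 0, 0], 0]
    - [[0, 0, -0.02], 0]
    - [[0, 0, -0.06], 0]
  hand: 75

```text
t: 20.25
tool_pos: [0.5432, -0.386, 0.1259]
orientation: [0.854, 0.52, -0.001, -0.002]
ft_force: [0.3, -0.4, 1.1]
gripper_width: 0.749
```

```bash
python3 go.py .38 .2972 .15 ; python3 held2.py square Q4 .1245 "[.5428,-.3887,.5]"
```

```text
t 20.25 pos [ 0.5432 -0.386   0.1259] yaw 62.69 tilt 0.22 q6 1.43 w 0.749 F [ 0.3 -0.4  1.1]
shift mm [ 532.2 -458.5  -22. ] twist 0 len 703.0
scene [ 0.5444 -0.3898] 28.8 40.3 tcp [ 0.5459 -0.3879  0.1314] dz 0.0069
top [ 0.5428 -0.3877] 30.1 12.3 tcp [ 0.5459 -0.3879  0.1314] dz 0.0069
```

Emit:
step_arm:
  motion:
    - [[0.03, -0.026, -0.022], 0]
    - [[0.072, -0.062, -0.022], 0]
    - [[0.114, -0.098, -0.022], 0]
    - [[0.156, -0.134, -0.022], 0]
    - [[0.198, -0.17, -0.022], 0]

```text
t: 20.98
tool_pos: [0.4832, -0.1311, 0.1488]
orientation: [0.854, 0.52, 0.0, -0.0]
ft_force: [1.0, -0.0, -0.1]
gripper_width: 0.752
```

Emit:
step_arm:
  motion:
    - [[0.042, -0.036, 0], 0]
    - [[0.084, -0.072, 0], 0]
    - [[0.126, -0.108, 0], 0]
    - [[0.168, -0.144, 0], 0]
    - [[0.21, -0.18, 0], 0]

```text
t: 21.6
tool_pos: [0.4197, 0.1381, 0.149]
orientation: [0.854, 0.52, 0.0, 0.0]
ft_force: [1.7, 0.2, -1.0]
gripper_width: 0.752
```

```bash
python3 go.py .38 .2972 .13
```

```text
t 21.6 pos [0.4197 0.1381 0.149 ] yaw 62.68 tilt 0.03 q6 2.37 w 0.752 F [ 1.7  0.2 -1. ]
shift mm [ 123.1 -108.3   19. ] twist 0 len 165.0
```

Emit:
step_arm:
  motion:
    - [[0.042, -0.037, 0.005], 0]
    - [[0.084, -0.074, 0.01], 0]
    - [[0.115, -0.101, 0.015], 0]
    - [[0.123, -0.108, 0.019], 0]
    - [[0.123, -0.108, 0.019], 0]

```text
t: 22.22
tool_pos: [0.3803, 0.2952, 0.1296]
orientation: [0.854, 0.521, -0.001, 0.0]
ft_force: [-0.2, -0.5, -0.8]
gripper_width: 0.754
```

```bash
python3 go.py .38 .2972 .0635;python3 go.py .38 .2972 .0635 56.5
```

```text
t 22.23 pos [0.3803 0.2952 0.1296] yaw 62.76 tilt 0.07 q6 2.71 w 0.754 F [-0.2 -0.5 -0.8]
shift mm [ 1.7 -1.2 66.1] twist 0 len 66.0
t 22.23 pos [0.3803 0.2952 0.1296] yaw 62.76 tilt 0.07 q6 2.71 w 0.754 F [-0.2 -0.5 -0.8]
shift mm [ 1.7 -1.2 66.1] twist 6.3 len 66.0
```

Emit:
step_arm:
  motion:
    - [[0.001, -0.0008, 0.02], 0]
    - [[0.001, -0.0008, 0.042], 0]
    - [[0.001, -0.0008, 0.058], 0]
    - [[0.001, -0.0008, 0.066], 0]
    - [[0.001, -0.0008, 0.066], 0]

```text
t: 22.85
tool_pos: [0.3807, 0.2957, 0.0641]
orientation: [0.854, 0.52, -0.0, 0.0]
ft_force: [-0.4, 0.0, 1.4]
gripper_width: 0.752
```

Emit:
step_arm:
  motion:
    - [[0, 0, 0], 0]
    - [[0, 0, 0], 0]
    - [[0, 0, 0], 0]
    - [[0, 0, 0], 0]
    - [[0, 0, 0], 0]
  hand: 15

```text
t: 23.48
tool_pos: [0.3809, 0.2968, 0.0648]
orientation: [0.854, 0.52, 0.001, 0.0]
ft_force: [-0.7, -1.3, 5.9]
gripper_width: 0.287
```

```bash
python3 go.py .4661 -.1155 .155 56.6; python3 held2.py oval O0 .0640 "[.38,.2975,.995]"
```

```text
t 23.48 pos [0.3809 0.2968 0.0648] yaw 62.7 tilt 0.07 q6 2.71 w 0.287 F [-0.7 -1.3  5.9]
shift mm [-327.2  264.9  -90.4] twist 6.1 len 431.0
scene [0.3799 0.296 ] 58.7 40.1 tcp [0.3808 0.2968 0.0647] dz 0.0007
top [0.3808 0.2985] 56.1 6.4 tcp [0.3808 0.2968 0.0647] dz 0.0007
```

View pics/h_O0.png

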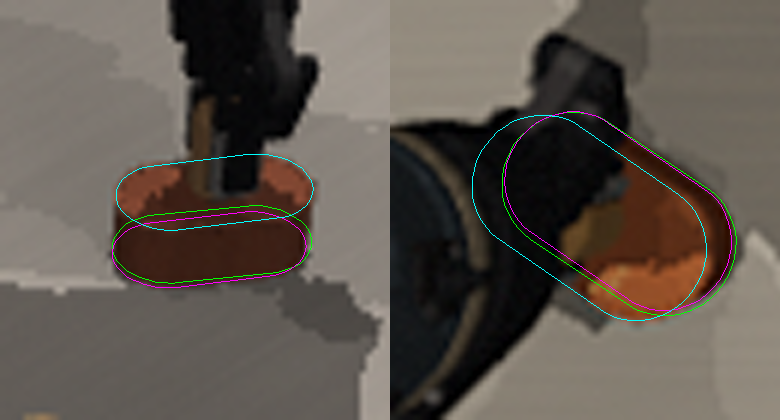

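The oval is gripped and still where it was measured. Lifting by 0.1 m so its underside clears the placed large cutter.

Emit:
step_arm:
  motion:
    - [[0, 0, -0.015], 0]
    - [[0, 0, -0.045], 0]
    - [[0, 0, -0.085], 0]
    - [[-0.008, 0.006, -0.105], 0]
    - [[-0.035, 0.028, -0.105], 0]

```text
t: 24.2
tool_pos: [0.3902, 0.2537, 0.1707]
orientation: [0.853, 0.521, 0.002, -0.0]
ft_force: [0.4, 0.1, -1.3]
gripper_width: 0.289
```

Emit:
step_arm:
  motion:
    - [[-0.043, 0.035, 0], 0]
    - [[-0.086, 0.07, 0], 0]
    - [[-0.129, 0.105, 0], 0]
    - [[-0.172, 0.14, 0], 0]
    - [[-0.215, 0.175, 0], 0]

```text
t: 24.82
tool_pos: [0.4463, -0.0204, 0.1692]
orientation: [0.854, 0.52, 0.0, 0.0]
ft_force: [0.7, -0.3, -1.6]
gripper_width: 0.287
```

```bash
python3 go.py .4661 -.1155 .11 56.6
```

```text
t 24.82 pos [ 0.4463 -0.0204  0.1692] yaw 62.71 tilt 0.02 q6 2.0 w 0.287 F [ 0.7 -0.3 -1.6]
shift mm [-75.5  61.2  59.2] twist 6.1 len 114.0
```

Emit:
step_arm:
  motion:
    - [[-0.035, 0.028, 0], 2]
    - [[-0.065, 0.052, 0.005], 4]
    - [[-0.0755, 0.061, 0.02], 6.1]
    - [[-0.0755, 0.061, 0.045], 6.1]
    - [[-0.0755, 0.061, 0.059], 6.1]

```text
t: 25.45
tool_pos: [0.4647, -0.113, 0.1084]
orientation: [0.881, 0.474, -0.001, -0.001]
ft_force: [0.3, 0.7, -0.8]
gripper_width: 0.288
```

Emit:
step_arm:
  motion:
    - [[0, 0, 0.015], 0]
    - [[0, 0, 0.03], 0]
    - [[0, 0, 0.037], 0]
    - [[0, 0, 0.037], 0]
    - [[0, 0, 0.037], 0]

```text
t: 26.08
tool_pos: [0.4661, -0.1136, 0.0736]
orientation: [0.88, 0.474, 0.0, 0.0]
ft_force: [0.0, -0.0, -1.2]
gripper_width: 0.288
```

```bash
python3 held2.py oval O1 .0648 "[.4661,-.1155,.889]"; python3 go.py .4661 -.1155 .0678
```

```text
scene [ 0.4647 -0.1142] 49.4 27.2 tcp [ 0.4661 -0.1138  0.0736] dz 0.0088
top [ 0.4629 -0.1094] 29.9 76.8 tcp [ 0.4661 -0.1138  0.0736] dz 0.0088
t 26.18 pos [ 0.4661 -0.1138  0.0736] yaw 56.59 tilt 0.05 q6 1.91 w 0.286 F [-0.5  0.9 -1.4]
shift mm [-1.5  0.9  5.8] twist 0 len 6.0
```

View pics/h_O1.png

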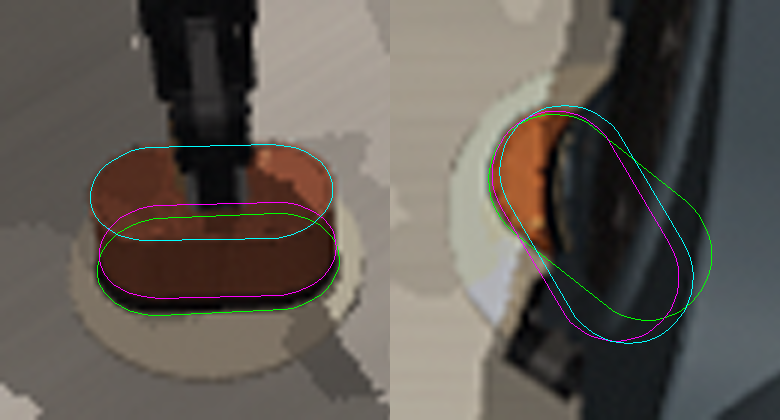

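The scene view shows the oval about 1.5 mm and 1° off its silhouette. Correcting and touching down.

Emit:
step_arm:
  motion:
    - [[-0.0009, 0.0014, 0.001], -0.8]
    - [[-0.0009, 0.0014, 0.003], -0.8]
    - [[-0.0009, 0.0014, 0.005], -0.8]
    - [[-0.0009, 0.0014, 0.006], -0.8]
    - [[-0.0009, 0.0014, 0.0063], -0.8]

```text
t: 26.8
tool_pos: [0.4664, -0.1153, 0.0677]
orientation: [0.877, 0.48, 0.0, 0.0]
ft_force: [-5.7, 1.0, 17.5]
gripper_width: 0.29
```

```bash
python3 held2.py oval O2 .0648 "[.4661,-.1155,.889]"; python3 go.py .4667 -.1155 .0678
```

```text
scene [ 0.4649 -0.1157] 51.1 22.4 tcp [ 0.4664 -0.1153  0.0677] dz 0.0029
top [ 0.463  -0.1112] 31.4 79.8 tcp [ 0.4664 -0.1153  0.0677] dz 0.0029
t 26.9 pos [ 0.4664 -0.1153  0.0677] yaw 57.38 tilt 0.03 q6 1.9 w 0.289 F [-4.1  0.6 14. ]
shift mm [ 0.   0.4 -0.1] twist 0 len 0.0
```

View pics/h_O2.png

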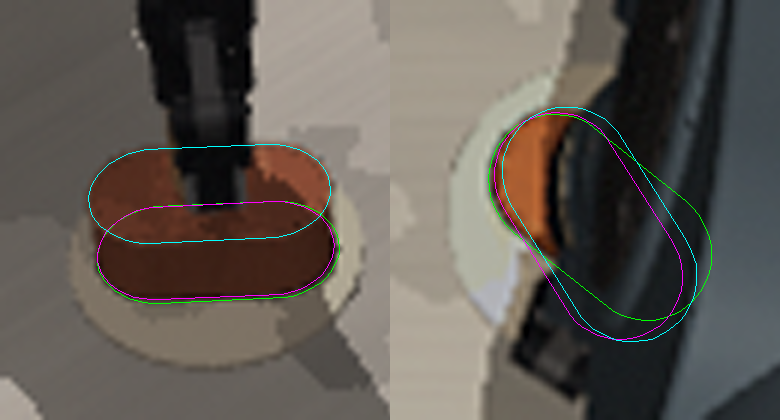

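The oval sits on its silhouette. Releasing, rising and retreating for a clear final look.

Emit:
step_arm:
  motion:
    - [[0, 0, 0], 0]
    - [[0, 0, 0], 0]
    - [[0, 0, 0], 0]
    - [[0, 0, -0.02], 0]
    - [[0, 0, -0.06], 0]
  hand: 75

```text
t: 27.52
tool_pos: [0.4653, -0.115, 0.1262]
orientation: [0.877, 0.48, -0.001, -0.001]
ft_force: [0.4, -0.2, -0.5]
gripper_width: 0.749
```

```bash
python3 go.py .2 -.42 .23
```

```text
t 27.52 pos [ 0.4653 -0.115   0.1262] yaw 57.39 tilt 0.2 q6 1.9 w 0.749 F [ 0.4 -0.2 -0.5]
shift mm [-400.   -59.5 -103.2] twist 0 len 417.0
```

Emit:
step_arm:
  motion:
    - [[0, 0, -0.04], 0]
    - [[-0.02, -0.003, -0.09], 0]
    - [[-0.07, -0.01, -0.103], 0]
    - [[-0.125, -0.018, -0.103], 0]
    - [[-0.18, -0.026, -0.103], 0]

```text
t: 28.15
tool_pos: [0.3466, -0.2539, 0.2301]
orientation: [0.877, 0.481, 0.0, 0.0]
ft_force: [0.3, -0.7, -0.8]
gripper_width: 0.744
```

Emit:
step_arm:
  motion:
    - [[-0.055, -0.008, 0], 0]
    - [[-0.11, -0.016, 0], 0]
    - [[-0.165, -0.025, 0], 0]
    - [[-0.2, -0.03, 0], 0]
    - [[-0.2, -0.03, 0], 0]

```text
t: 28.78
tool_pos: [0.213, -0.4067, 0.2295]
orientation: [0.878, 0.479, -0.0, -0.0]
ft_force: [0.2, 1.4, 0.2]
gripper_width: 0.748
```

```bash
cat > fin.py <<'E'
from fit import *
P={'square':(.5428,-.3887),'small':(.6616,-.146),'oval':(.4661,-.1155),'large':(.4797,.0925)}
ref={'square':((.5438,-.3882,28.5),(.5421,-.3888,28.6)),'small':((.6626,-.1456),(.6611,-.1463)),'oval':((.4667,-.1153,51.5),(.4654,-.1157,50.7)),'large':((.4802,.0927),(.4793,.0921))}
ims={c:save(c,f"pics/{c}_F.png") for c in("scene","top")}
out=[]
for k in P:
    for i,c in enumerate(("top","scene")):
        r=fit([c],ims,cutparts(k,.003),P[k],m_cut,k in('square','oval'),30); d=(r.x[:2]-ref[k][i][:2])*1e3
        print(k,c,"cut-pad mm",d.round(1),(np.degrees(r.x[2:])-ref[k][i][2:]).round(1),r.fun.round(1))
        u,v=proj(c,[[*P[k],.02]])[0].astype(int); out.append(cv2.resize(ims[c][v-28:v+28,u-28:u+28],(200,200),interpolation=cv2.INTER_CUBIC))
cv2.imwrite("pics/fin.png",np.vstack([np.hstack(out[0::2]),np.hstack(out[1::2])])[:,:,::-1])
E
python3 fin.py; python3 go.py .2 -.42 .23
```

```text
square top cut-pad mm [-0.4 -1.5] [2.] 65.9
square scene cut-pad mm [-1.9 -0.1] [1.4] 249.5
small top cut-pad mm [ 0.1 -0.3] [] 33.9
small scene cut-pad mm [-0.1  0. ] [] 68.1
oval top cut-pad mm [ 0.3 -0.2] [-1.5] 14.9
oval scene cut-pad mm [-0.9  0.3] [1.1] 59.3
large top cut-pad mm [0.1 1.4] [] 11.7
large scene cut-pad mm [0.1 1.8] [] 55.3
t 28.88 pos [ 0.2143 -0.405   0.2295] yaw 57.32 tilt 0.05 q6 1.06 w 0.749 F [0.2 0.2 0.8]
shift mm [-20.3  -3.9  -0.5] twist 0 len 21.0
```

View pics/fin.png

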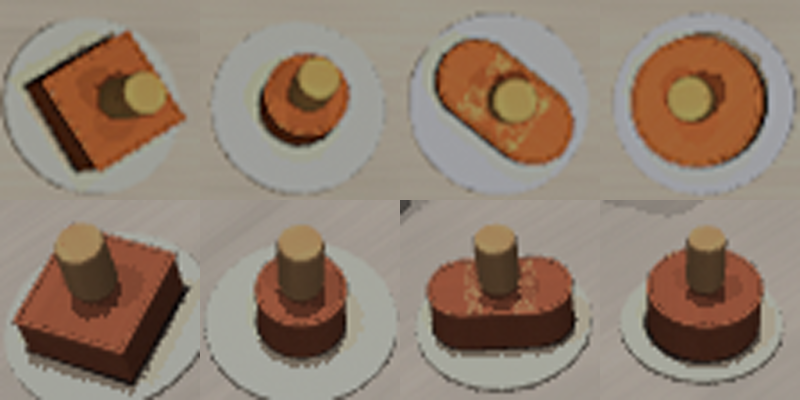

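View pics/top_F.png

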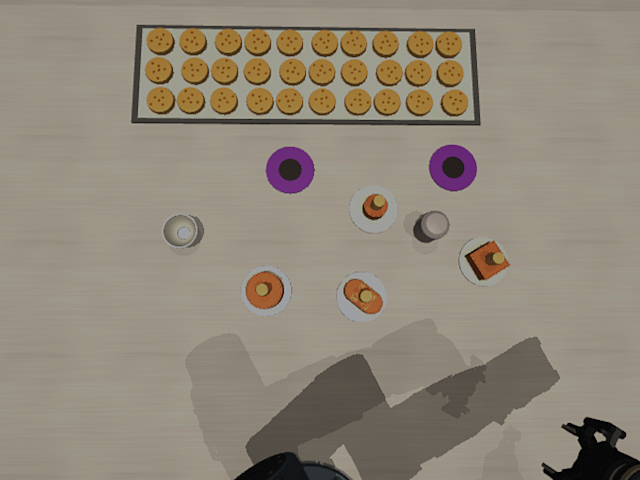

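```bash
python3 -c "
from rig import bot
print(bot.finish_job())"
```

```text
the job is handed in; nothing more can be done
None
```

All four cutters are standing upright on their own pads and released, and the job is handed in. It took about 29 s of robot time, and the hand-in reports no verdict. Each cutter was lowered until it touched its pad, with contact forces below about 18 N. Nothing was knocked over.

The last check, with the arm clear of the cutters, compared each cutter's fitted position with its silhouette in both camera views:

| Cutter | Offset from silhouette | Turn error |
|---|---|---|
| Large round | about 1.5–2 mm | – |
| Small round | under 0.5 mm | – |
| Square | about 1.5–2 mm | 1.4–2.0° |
| Oval | 0.4–1 mm | cameras disagree: -1.5° (top), +1.1° (scene) |

- **Small leftovers:** I left the 1.5–2 mm offsets on the large round and square cutters. In the pictures a thin dark edge shows beside each; I couldn't tell whether it is shadow or a sliver of uncovered silhouette.
- **Weakest fit:** the square's scene-view fit was poor, so its figures are the least certain. The top and close-up views looked well aligned.
- **Bystanders:** in the last overhead picture the dredger and bowl are at the same pixels as at the start.

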